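Hold a new brake pad up to the inspection lamp

ROBOT

A 7-joint arm with a two-finger parallel gripper is mounted at the origin on the work surface. World frame = base frame: x ahead of the robot, y to its left, z up, the work surface at z = 0. Lengths are in m, angles in degrees, forces in N, time in s.
With the tool pointing down it reaches from about 0.4 to 0.9 m from the base axis. Payload 5.5 kg.
Tool frame: the origin (TCP) lies midway between the tips of the shut fingers; the grasp point (between the pads) lies 19 mm behind it; z points along the fingers, y is the line along which they close (so a half turn about z gives the same grasp; the last joint's range is limited). The gripper opens to 92 mm and grips with 3 to 60 N. Pads are 19 mm wide; open, the fingers measure 130 mm over their backs; the gripper's body (75 mm by 190 mm) begins 47 mm behind the grasp point.
Start: joints at [82.345, 28.699, -24.465, 88.831, 12.651, 65.22, -12.049], TCP at [0.251, -0.599, 0.227] pointing down, gripper open.
Joint ranges: [-164.97, 164.97], [-17.58, 116.51], [-87.97, 89.64], [11.32, 138.91], [-80.73, 260.73], [10.89, 115.49], [-147.41, 147.41]. Speed limits (degrees/s): [147.25, 147.25, 180, 180, 180, 180, 180].

INTERFACE

Orientations are given as [roll, pitch, yaw] about the fixed x, y, z axes, in that order (R = Rz(yaw) Ry(pitch) Rx(roll)).
In Python, from cell import ctrl gives the robot as it stands.
- The arm moves only by the tool step_arm, never from a script. Its argument "deltas" is text: rows parted by semicolons, each of 7 numbers parted by spaces: the shift along the tool's x, y, z in mm, then the turn, a rotation vector about the tool's x, y, z in degrees, then the opening, from 0 (shut) to 1 (fully open). A call has 1 to 5 rows; each row is the pose to reach, as a shift and turn from the pose commanded when the call began, along the tool's axes at that moment; what a row does not reach only later rows make up. A row lasts 1/10 s, in which the tool goes at most 50 mm and 8.59 degrees, less where a joint would pass 70% of its speed; a pose out of reach is approached as far as the arm can. A call with a gripper value outside its range is refused whole. The fingers move at their own pace and stop on an object; "newtons" is the grip in N (left out, the last holds). Time passes only in rows, so rows that repeat a pose let the fingers close. It gives the time, the measured TCP pose, the force, the opening and the grip force at its end, in the units of the state.
- ctrl.state(): the state, without advancing time (a new reading comes with each control period).
- ctrl.grab_frame(name): name is "scene" or "top" or "wrist"; returns a dict with "frame" (420x560x3 uint8, red, green, blue), "fx", "fy", "cx", "cy" (pixels), "R" (3x3) and "t" (3): a world point X has camera coordinates R X + t. Camera axes: x right, y down, z forward; pixel columns grow to the right and rows downward; lengths in m; the calibration is good to about 2 mm. The wrist camera is an equidistant fisheye: a pixel r from the principal point sees the ray r / f radians off the axis. A picture is of the moment at which its call begins. There is no depth.
- ctrl.close_job(): hands the job in; it is judged then, once.
The state is a dict: "time_s": time; "q": joint angles; "joint_velocities": joint speeds; "joint_efforts": joint torques, N m; "eef_pos": TCP position; "ee_rot": TCP orientation; "force": force on the tool from outside, world axes, zero at the start; "moment": the same for the moment, N m; "width": opening from 0.0 (shut) to 1.0 (fully open); "gripper_force": force on a finger pad.
Only numpy, scipy, OpenCV 4.12 (cv2) and the standard library are available. Lean on these libraries where they do the work, as an engineer would, in place of code of your own. Each camera call takes 0.05 s, during which the arm holds its last target. There are 200 camera calls.

TASK

First set the inspection lamp: swivel its head so that it points straight along the red line on its base, towards the robot's side, and tilt it 30 degrees down (orange knob's stem at the red mark on the scale). Then draw the new brake pad (blue plate, copper-coloured lining) up out of its rack slot, turn it and hold it still in the middle of the beam, 8 to 20 cm in front of the lamp face, the lining squarely facing the lamp. Finish while still holding it there in the gripper, clear of everything; the lamp must stay as set and the old pads, mallet head and bushing must be left where they are.

Things in the scene. Friction and masses are not known exactly. Their poses are not given: they have to be found in the camera images.
- lamp_base: round grey fixed lamp base, 120 mm across, 22 high. Origin: centre of underside, on the vertical swivel axis; z up; a red line runs across its top along x; the beam side is -x, a white strip on the column turns with the head and lies over the red line at swivel 0. The head tilts in a fork on the column: tilt axis 230 mm above the cabinet top and 60 mm from the swivel axis on the beam side.
- lamp_swivel (a joint): swivel of the lamp head about the base's vertical axis, rad; 0 = the beam points along the red line (base -x); positive = counter-clockwise seen from above; range -1.3 to 1.3; stiff (0.15 N m of friction), stays where it is left.
- lamp_tilt (a joint): tilt of the lamp head, rad; 0 = beam level, knob stem straight up; positive = beam tipped down, the knob moving to the beam side and down; 30 degrees = 0.52; range -0.3 to 1.2; stiff (0.15 N m of friction), stays where left. The white dial plate on the +y cheek of the fork has a red mark where the knob stem stands at 30 degrees.
- lamp_head (a point): middle of the round black lamp head (84 mm across), on its tilt axis; axes turn with the head: the beam leaves along -x, y is the tilt axis, z runs to the knob. The white lamp face lies 28 mm from this point on the -x side; the head's back reaches 40 mm on the +x side.
- lamp_knob (a point): centre of the orange ball knob on top of the lamp head: a ball 26 mm in diameter, 78 mm from the tilt axis along the head's z, on an 8 mm stem. Axes as lamp_head. It can be pinched from above, across the beam (along the tilt axis), and led round, turning between the fingers. The head's rim begins 36 mm from the knob's centre.
- new_pad: new brake pad, about 0.4 kg: blue steel plate 110 long, 60 high (top 10 mm only 84 long), 5 mm thick, with a copper-coloured lining 91 x 54 x 11 mm, lower edges flush; 16 mm thick in all. Stands on its long edge in a rack slot. Origin: middle of the lower edge, mid-thickness; x normal to the plate, out of the lining side (faces at +8 and -8 mm), y along its length, z up.
- pad_mid (a point): middle of the new pad, 30 mm above new_pad's origin; same axes.
- pad_rack: green pad rack 200 x 130 mm, fixed. Origin: centre of its underside; three slots run along its y at x = -60, 0 and +60 mm, each 19 mm wide, floor 8 mm and walls 28 mm above the cabinet top; the pads stand in them, linings towards the rack's +x. Any pad may be in any slot; 44 mm clear between pads.
- old_pad_a: old brake pad, dark grey steel plate and black lining, same shape and size as the new pad, also standing in the rack; to be left alone
- old_pad_b: old brake pad, dark grey steel plate and black lining, same shape and size as the new pad, also standing in the rack; to be left alone
- mallet_head: copper mallet head 90 x 36 x 36 mm without handle, lying on the cabinet top; origin at the centre of its underside; leave alone
- bushing: white nylon bushing, 34 mm across, 26 mm high, standing on the black rubber anvil block (110 x 90 x 45 mm); origin at the centre of its underside; leave alone
Not all that is in view belongs to the job. What is meant by the new_pad is not yellow, and is the larger of those in its own colour.

How it is judged (in metres and radians):
On the way, in this order (a step that is already met when the one before it is completed fails the run):
1. the lamp is swivelled to the red line and tilted 30 degrees down, the new pad still in its slot (value of joint lamp_tilt between 0.38 and 0.66 rad and value of joint lamp_swivel between -0.14 and 0.14 rad and z of new_pad in the frame of pad_rack below 0.02 m), for 0.2 s.
2. the new pad is drawn up clear of its slot, the lamp staying as set (value of joint lamp_tilt between 0.38 and 0.66 rad and value of joint lamp_swivel between -0.14 and 0.14 rad and z of new_pad in the frame of pad_rack above 0.032 m), for 0.1 s.
At the end, for the whole second after the job is handed in: Lamp swivel and tilt within 8 degrees of 0 and 30; new pad still in the gripper, touching neither rack nor lamp, its middle over 75 mm up, within 45 mm of the beam axis each way, 100 to 250 mm from the tilt axis, lining to the lamp, square to the beam within 14 degrees (value of joint lamp_tilt between 0.38 and 0.66 rad and value of joint lamp_swivel between -0.14 and 0.14 rad and x of pad_mid in the frame of lamp_head between -0.25 and -0.1 m and y of pad_mid in the frame of lamp_head between -0.045 and 0.045 m and z of pad_mid in the frame of lamp_head between -0.045 and 0.045 m and angle between the x axis of new_pad and the x axis of lamp_head, either way round below 0.25 rad and x of lamp_head in the frame of new_pad above 0.05 m and height (world z) of pad_mid above 0.075 m and contact force between new_pad and the fingers above 2 N and contact force between new_pad and pad_rack below 0.3 N and contact force between new_pad and lamp_base below 0.3 N and linear speed of new_pad below 0.03 m/s); the arm keeps its last pose, push and grip.
It fails at once if an old pad is moved more than 30 mm (distance of old_pad_a from where it was at the start of the episode above 0.03 m).
It fails at once if an old pad is moved more than 30 mm (distance of old_pad_b from where it was at the start of the episode above 0.03 m).
It fails at once if the mallet head is moved more than 30 mm (distance of mallet_head from where it was at the start of the episode above 0.03 m).
It fails at once if the bushing is moved more than 30 mm (distance of bushing from where it was at the start of the episode above 0.03 m).
It also fails if it takes over 64 s, if anything falls off the work surface, if the arm or the gripper's body presses on something with over 40 N, if the wrist force passes 120 N, or if a joint passes its speed limit or range.

## Working session

There is one attempt and no reset: what is moved stays moved. The work goes in short steps, Python scripts to look and compute and a tool call to move; the robot and the scene stay as the last step left them, time stands still between calls to the robot, and variables do not carry over. Pictures are saved under pics/ and viewed, at most 10 in all, crops included, and the job is handed in when it is done.

Besides the shell and the picture viewer there is one more tool, called by a JSON object that holds its "op" and its "data", one argument or row to a line. step_arm: Moves the arm, as the interface text tells. Its arguments: {"type":"object","properties":{"deltas":{"type":"string"},"newtons":{"type":"number"}},"required":["deltas"]}

```bash
mkdir -p pics; ls; python3 - <<'E'
from cell import ctrl
import cv2,json,numpy as np
for n in ["scene","top"]:
    f=ctrl.grab_frame(n)
    cv2.imwrite(f"pics/{n}0.png",cv2.cvtColor(f["frame"],cv2.COLOR_RGB2BGR))
    print(n,f["fx"],f["fy"],f["cx"],f["cy"],np.round(f["R"],4).tolist(),np.round(f["t"],4).tolist())
s=ctrl.state();print(s)
E
```

```text
pics
scene 390.452139925489 390.452139925489 274.85053574334705 207.506755534104 [[-0.3863, 0.9223, 0.0076], [0.7564, 0.3215, -0.5696], [-0.5279, -0.2143, -0.8219]] [0.1877, -0.3268, 1.3141]
top 386.18913149018323 386.18913149018323 279.36488339941513 206.44995055805498 [[-0.0008, -0.9998, -0.0214], [-0.9846, 0.0045, -0.1747], [0.1748, 0.0209, -0.9844]] [0.0517, 0.6148, 0.9078]
{'time_s': 0.1, 'q': array([ 82.34498901,  28.74944225, -24.45587201,  88.88507036,
        12.65117503,  65.22136166, -12.05175907]), 'joint_velocities': array([-0.073924  , -0.01404716, -0.03142756, -0.25392175, -0.00764767,
        0.05522396, -0.01573085]), 'joint_efforts': array([-1.21465119e-02, -5.67867565e+01, -5.83827406e+00, -2.79915047e+01,
       -6.88223401e-02,  2.41365843e-02,  4.12746454e-05]), 'eef_pos': array([ 0.25093822, -0.59891456,  0.22577653]), 'ee_rot': array([-1.79897730e+02, -4.00633928e-03,  2.27369934e+01]), 'force': array([-0.10477617,  0.19094921, -0.73423222]), 'moment': array([ 0.0028632 , -0.01135397,  0.04896243]), 'gripper_force': 0.0, 'width': 0.998696021167863}
```

View pics/scene0.png

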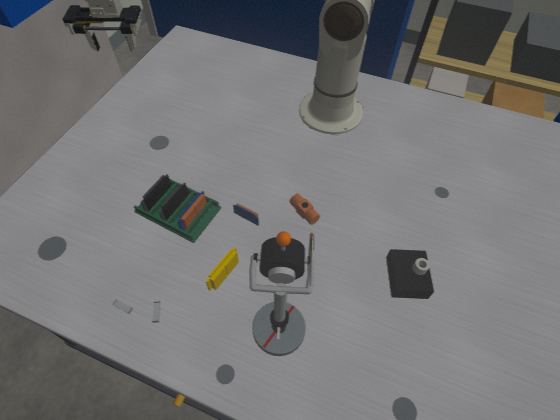

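View pics/top0.png

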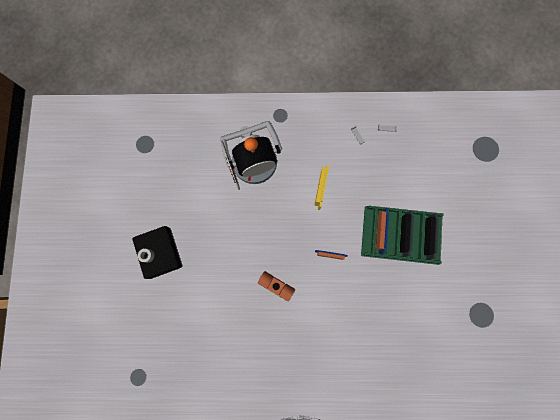

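Scene: lamp base about (279,328), knob (284,239), new pad in the rack near (193,211), small blue decoy at (246,213), yellow one at (223,269). Top: lamp head about (255,158), knob (251,145), rack (402,235), new pad in the left slot (383,231).

```bash
cat > crop.py <<'E'
import cv2,numpy as np
def tiles(items,out):
    T=[cv2.resize(cv2.imread(f)[y:y+75,x:x+100],(400,300),interpolation=cv2.INTER_CUBIC) for f,x,y in items]
    cv2.imwrite(out,np.vstack([np.hstack(T[:2]),np.hstack(T[2:])]))
E
python3 -c "
from crop import *
a,b='pics/scene0.png','pics/top0.png'
tiles([(a,230,220),(a,230,290),(b,205,110),(b,352,198)],'pics/c0.png')"
```

```text
(no output)
```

View pics/c0.png

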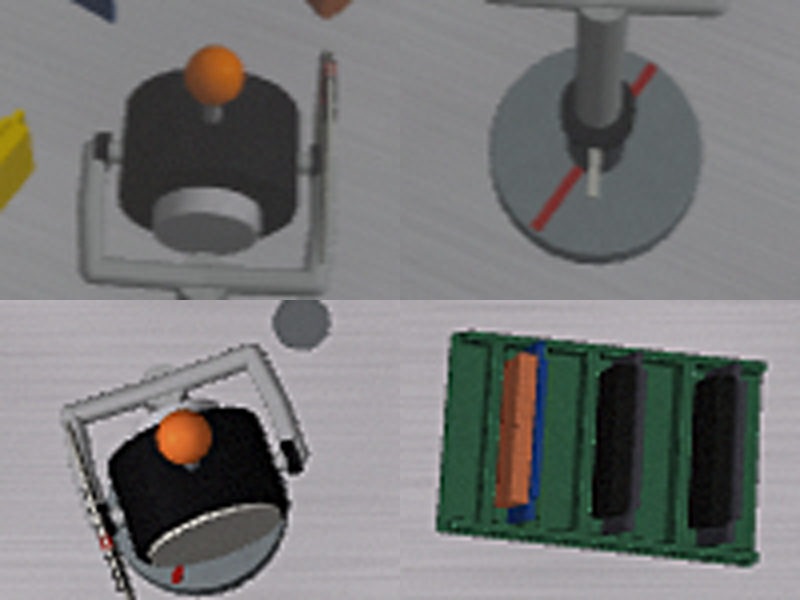

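```bash
cat > h.py <<'E'
import numpy as np,cv2
from cell import ctrl
from scipy.optimize import least_squares
def ray(f,p):
    d=f["R"].T@np.array([(p[0]-f["cx"])/f["fx"],(p[1]-f["cy"])/f["fy"],1]);o=-f["R"].T@f["t"];return o,d/np.linalg.norm(d)
def onz(f,p,z):
    o,d=ray(f,p);return o+d*(z-o[2])/d[2]
def proj(f,X):
    c=f["R"]@np.asarray(X)+f["t"];return np.array([f["fx"]*c[0]/c[2]+f["cx"],f["fy"]*c[1]/c[2]+f["cy"]])
def tri(fs,ps):
    A=np.zeros((3,3));b=np.zeros(3)
    for f,p in zip(fs,ps):
        o,d=ray(f,p);P=np.eye(3)-np.outer(d,d);A+=P;b+=P@o
    X=np.linalg.solve(A,b);return X,[np.round(proj(f,X)-p,1) for f,p in zip(fs,ps)]
def knob(f):
    h=cv2.cvtColor(f["frame"],cv2.COLOR_RGB2HSV);m=cv2.inRange(h,(8,180,120),(19,255,255))
    n,_,st,c=cv2.connectedComponentsWithStats(m);k=[i for i in range(1,n) if st[i,4]>60]
    return [(c[i].round(1),st[i]) for i in k]
E
python3 - <<'E'
from h import *
S=ctrl.grab_frame("scene");T=ctrl.grab_frame("top")
print(knob(S),knob(T))
print("knob",tri([S,T],[(283.75,239),(251.25,144.25)]))
a=onz(S,(265,346.25),.022);b=onz(S,(292.5,307.5),.022);print("red",a,b,np.degrees(np.arctan2(*(a-b)[1::-1])))
print("redtop",onz(T,(249.5,178.5),.022))
print("basec",onz(S,(278.75,326.75),.022))
q=[onz(T,(352+(u-400)/4,198+(v-300)/4),.028) for u,v in[(455,332),(765,365),(758,562),(438,530)]]
print("rack",np.round(q,3),np.mean(q,0))
# pad top: lining top and plate top edges in top view; pad height .068/.062
for n,z,u,v in[("platetop",.068,545,345),("platebot",.068,522,522),("lin tl",.062,508,355),("lin bl",.062,498,505),("lin tr",.062,537,352),("lin br",.062,527,508)]:
    print(n,onz(T,(352+(u-400)/4,198+(v-300)/4),z))
for n,u,v in [("dialtop",68,412),("dialend",130,598),("cheekR",250,348),("cheekR2",300,465)]:
    print(n,onz(T,(205+u/4,110+(v-300)/4),.23))
E
```

```text
[(array([284.7, 237.4]), array([279, 232,  12,  13, 101], dtype=int32))] [(array([250.1, 143.9]), array([244, 138,  13,  13, 127], dtype=int32))]
knob (array([0.69057316, 0.09891762, 0.30305524]), [array([-0.6, -0. ]), array([-0.5,  0.2])])
red [0.80153492 0.10878658 0.022     ] [0.69701186 0.13234563 0.022     ] -12.70196040766605
redtop [0.69538644 0.12879654 0.022     ]
basec [0.75051101 0.12012153 0.022     ]
rack [[ 0.62  -0.17   0.028]
 [ 0.598 -0.364  0.028]
 [ 0.474 -0.351  0.028]
 [ 0.494 -0.154  0.028]] [ 0.54663449 -0.25971735  0.028     ]
platetop [ 0.60444034 -0.21590926  0.068     ]
platebot [ 0.49718081 -0.19689574  0.068     ]
lin tl [ 0.59933353 -0.19461882  0.062     ]
lin bl [ 0.50772414 -0.18443784  0.062     ]
lin tr [ 0.60112132 -0.21239371  0.062     ]
lin br [ 0.50588547 -0.20174494  0.062     ]
dialtop [0.73066262 0.16688958 0.23      ]
dialend [0.63008084 0.1323648  0.23      ]
cheekR [0.76531419 0.07123099 0.23      ]
cheekR2 [0.70065596 0.04486395 0.23      ]
```

```bash
cat >> h.py <<'E'
from scipy.spatial.transform import Rotation as Ro
def go(pos,rpy):
    s=ctrl.state();R=Ro.from_euler('xyz',s["ee_rot"],degrees=True);G=Ro.from_euler('xyz',rpy,degrees=True)
    d=R.inv().apply(np.array(pos)-s["eef_pos"])*1e3;r=(R.inv()*G).as_rotvec(degrees=True)
    print("t",s["time_s"],"delta",np.round(d,1),np.round(r,1),"n",np.linalg.norm(d).round(),np.linalg.norm(r).round(),"q",np.round(s["q"]))
E
python3 - <<'E'
from h import *
S=ctrl.grab_frame("scene");T=ctrl.grab_frame("top")
print(tri([S,T],[knob(S)[0][0],knob(T)[0][0]]))
for f,b in((S,(250,295,310,360)),(T,(240,160,275,190))):
    h=cv2.cvtColor(f["frame"],cv2.COLOR_RGB2HSV);m=cv2.inRange(h,(0,120,60),(6,255,255))|cv2.inRange(h,(172,120,60),(180,255,255))
    v,u=np.nonzero(m[b[1]:b[3],b[0]:b[2]]);P=np.array([onz(f,(x+b[0],y+b[1]),.022)[:2] for x,y in zip(u,v)])
    c=P.mean(0);w=np.linalg.svd(P-c)[2][0];print(len(P),c,np.degrees(np.arctan(w[1]/w[0])),P.min(0),P.max(0))
go([.69,.1,.38],[180,0,19.5]); go([.251,-.599,.38],[180,0,19.5])
E
```

```text
(array([0.68958917, 0.10048346, 0.30802112]), [array([-0.5, -0. ]), array([-0.4,  0.1])])
56 [0.75979816 0.11620798] -13.036808504986745 [0.69412338 0.10456287] [0.80383784 0.13297633]
10 [0.69620415 0.13011706] -24.153108316655874 [0.69135947 0.12750281] [0.70211564 0.13274683]
t 0.3 delta [ 675.  -475.4 -153.3] [-0.  -0.   3.2] n 840.0 3.0 q [ 82.  29. -24.  89.  13.  65. -12.]
t 0.3 delta [  -0.    -0.4 -153.6] [-0.  -0.   3.2] n 154.0 3.0 q [ 82.  29. -24.  89.  13.  65. -12.]
```

{"op": "step_arm", "data": {
  "deltas": "0 0 -50 0 0 0 0.55;0 0 -100 0 0 0 0.55;0 0 -155 0 0 0 0.55;45 -32 -155 0 0 0 0.55;85 -60 -155 0 0 0 0.55",
  "newtons": 15
}}

```text
time_s: 0.8
eef_pos: [0.3044, -0.5159, 0.3841]
ee_rot: [179.7, -0.0, 22.5]
force: [1.5, -0.3, -0.5]
width: 0.616
gripper_force: 0.0
```

{"op": "step_arm", "data": {
  "deltas": "40 -28 0 0 0 0 0.55;80 -56 0 0 0 0 0.55;120 -84 0 0 0 0 0.55;160 -112 0 0 0 0 0.55;200 -141 0 0 0 0 0.55"
}}

```text
time_s: 1.3
eef_pos: [0.4348, -0.3058, 0.3819]
ee_rot: [179.9, 0.0, 22.7]
force: [0.8, -0.7, -0.3]
width: 0.55
gripper_force: 0.0
```

{"op": "step_arm", "data": {
  "deltas": "40 -28 0 0 0 0 0.55;80 -56 0 0 0 0 0.55;120 -84 0 0 0 0 0.55;160 -112 0 0 0 0 0.55;200 -141 0 0 0 0 0.55"
}}

```text
time_s: 1.8
eef_pos: [0.5648, -0.0988, 0.3819]
ee_rot: [179.9, -0.0, 22.7]
force: [0.8, -0.7, -0.6]
width: 0.55
gripper_force: 0.0
```

```bash
python3 -c "
from h import *
go([.69,.1,.38],[180,0,17.5])"
```

```text
t 1.8 delta [ 192.2 -135.1    1.9] [ 0.  -0.   5.2] n 235.0 5.0 q [ 42.  17. -44.  88.  12.  80. -70.]
```

{"op": "step_arm", "data": {
  "deltas": "40 -28 0 0 0 0 0.55;80 -56 0 0 0 1 0.55;120 -84 0 0 0 3 0.55;160 -112 0 0 0 5 0.55;192 -135 2 0 0 5 0.55"
}}

```text
time_s: 2.3
eef_pos: [0.6899, 0.1015, 0.3795]
ee_rot: [-180.0, -0.0, 17.8]
force: [0.1, -0.3, 0.5]
width: 0.551
gripper_force: 0.0
```

```bash
python3 - <<'E'
from h import *
go([.69,.1,.287],[180,0,17.5])
ps=[]
for n in("scene","top","wrist"):
    f=ctrl.grab_frame(n);cv2.imwrite(f"pics/{n}1.png",f["frame"][:,:,::-1]);print(n,knob(f))
    if n!="wrist": print(proj(f,[.69,.1,.306]))
E
```

```text
t 2.3 delta [-0.4  1.5 92.5] [-0.  -0.   0.3] n 93.0 0.0 q [ 15.  32. -43.  69.  21.  87. -97.]
scene [(array([284.5, 237.6]), array([279, 232,  12,  13, 116], dtype=int32))]
[283.9125282  238.04329556]
top []
[250.01626447 144.19038346]
wrist [(array([291.9, 222.3]), array([275, 206,  35,  33, 893], dtype=int32))]
```

View pics/wrist1.png

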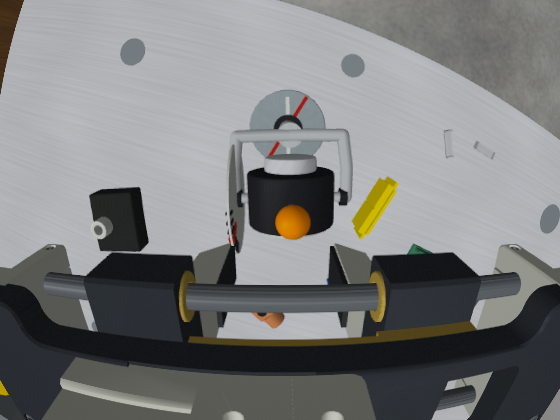

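The wrist view shows the head square to the tool, knob at (292,222), fingers at (233,280) and (333,280). The base red line runs (270,157)-(305,98), with the white strip at (288,103).

```bash
cat >> h.py <<'E'
def wray(f,p,z):
    d=np.array([p[0]-f["cx"],p[1]-f["cy"]]);r=np.hypot(*d);th=r/f["fx"]
    v=f["R"].T@np.append(d/r*np.sin(th),np.cos(th));o=-f["R"].T@f["t"];return o+v*(z-o[2])/v[2]
E
python3 - <<'E'
from h import *
f=ctrl.grab_frame("wrist")
k=wray(f,(291.9,222.3),.306);print("knob",k)
a=wray(f,(270,157),.022);b=wray(f,(305,98),.022);print(a,b,np.degrees(np.arctan2(b[1]-a[1],b[0]-a[0])))
print("base",wray(f,(287.7,126),.022))
c=wray(f,(232,133),.23);d=wray(f,(350,133),.23);print("forkback",c,d)
s=ctrl.state();R=Ro.from_euler('xyz',s["ee_rot"],degrees=True);print(R.inv().apply(k-s["eef_pos"])*1e3)
E
```

```text
knob [0.68979005 0.09614078 0.306     ]
[0.69318582 0.12582277 0.022     ] [0.79952546 0.10287526 0.022     ] -12.177383211412389
base [0.74880395 0.11455394 0.022     ]
forkback [0.7322289  0.16756171 0.23      ] [0.7673565  0.06168665 0.23      ]
[-0.14142139  4.19042675 72.78090591]
```

{"op": "step_arm", "data": {
  "deltas": "0 3 40 0 0 0 0.55;0 3 75 0 0 0 0.55;0 3 91 0 0 0 0.55;0 3 91 0 0 0 0;0 3 91 0 0 0 0",
  "newtons": 12
}}

```text
time_s: 3.0
eef_pos: [0.6905, 0.0949, 0.2903]
ee_rot: [180.0, -0.1, 17.7]
force: [0.4, -0.5, 0.8]
width: 0.426
gripper_force: 0.0
```

{"op": "step_arm", "data": {
  "deltas": "0 0 0 0 0 0 0;0 0 0 0 0 0 0;0 0 0 0 0 0 0"
}}

```text
time_s: 3.3
eef_pos: [0.6903, 0.0971, 0.291]
ee_rot: [-180.0, -0.2, 17.8]
force: [-2.6, 2.0, 6.9]
width: 0.269
gripper_force: 12.0
```

```bash
python3 - <<'E'
from h import *
s=ctrl.state();print(s["width"],s["gripper_force"],s["force"],s["eef_pos"])
p=s["eef_pos"];R=Ro.from_euler('xyz',s["ee_rot"],degrees=True);psi=s["ee_rot"][2]
base=np.array([.7497,.1175]);Y=-12.6
s0=psi-Y;print("swivel",s0, "radius",np.hypot(*(p[:2]-base)),"bearing",np.degrees(np.arctan2(*(base-p[:2])[::-1])))
t0=2
for i in range(1,11):
    w=np.radians(Y+s0*(1-i/10)); t=np.radians(t0+(30-t0)*i/10)
    r=.06+.078*np.sin(t); P=np.array([base[0]-r*np.cos(w),base[1]-r*np.sin(w),.230+.078*np.cos(t)-.019])
    G=Ro.from_euler('xyz',[180,0,np.degrees(w)],degrees=True)
    if i==1: P0=p
    print(i,np.round(R.inv().apply(P-p)*1e3,1),np.round((R.inv()*G).as_rotvec(degrees=True),1),P.round(4))
E
```

```text
0.2688245451778539 12.000305950641632 [-2.55101518  2.01361333  6.90573299] [0.69031337 0.09713299 0.29103695]
swivel 30.400973669725765 radius 0.06278206028306832 bearing 18.929720133662347
1 [-3.7 -4.8  2.3] [-0.  -0.2  3. ] [0.6854 0.1005 0.2887]
2 [-7.2 -8.7  2.7] [-0.  -0.2  6.1] [0.6809 0.1032 0.2883]
3 [-10.4 -13.    3.3] [-0.  -0.2  9.1] [0.6765 0.1063 0.2877]
4 [-13.3 -17.6   4.1] [-0.  -0.2 12.2] [0.6723 0.1099 0.2869]
5 [-15.9 -22.6   5. ] [-0.1 -0.2 15.2] [0.6683 0.1138 0.286 ]
6 [-18.1 -27.9   6.2] [-0.1 -0.2 18.2] [0.6646 0.1182 0.2848]
7 [-19.9 -33.4   7.5] [-0.1 -0.2 21.3] [0.6611 0.1229 0.2835]
8 [-21.3 -39.2   9. ] [-0.1 -0.2 24.3] [0.6581 0.128  0.282 ]
9 [-22.2 -45.2  10.6] [-0.1 -0.2 27.4] [0.6554 0.1334 0.2804]
10 [-22.7 -51.3  12.4] [-0.1 -0.2 30.4] [0.6531 0.1391 0.2785]
```

{"op": "step_arm", "data": {
  "deltas": "-3 -4 1 0 0 3 0;-7 -8.5 1.5 0 0 6 0;-10 -13 2 0 0 9 0;-13 -17.5 3 0 0 12 0;-16 -22.5 4 0 0 15 0"
}}

```text
time_s: 3.8
eef_pos: [0.671, 0.1112, 0.289]
ee_rot: [179.9, -0.5, 2.5]
force: [0.1, -2.8, 11.3]
width: 0.272
gripper_force: 12.0
```

```bash
python3 - <<'E'
from h import *
for P,y in (([.6646,.1182,.2848],-.4),([.6611,.1229,.2835],-3.4),([.6581,.128,.282],-6.5),([.6554,.1334,.2804],-9.5),([.6531,.1391,.2785],-12.6)): go(P,[180,0,y])
print(ctrl.state()["force"],ctrl.state()["width"])
E
```

```text
t 3.8 delta [-6.1 -7.3  4.1] [ 0.1 -0.5  2.9] n 10.0 3.0 q [  14.   32.  -39.   80.   21.   75. -114.]
t 3.8 delta [ -9.4 -12.2   5.4] [ 0.1 -0.5  5.9] n 16.0 6.0 q [  14.   32.  -39.   80.   21.   75. -114.]
t 3.8 delta [-12.2 -17.4   6.8] [ 0.  -0.5  9. ] n 22.0 9.0 q [  14.   32.  -39.   80.   21.   75. -114.]
t 3.8 delta [-14.6 -22.9   8.4] [ 0.  -0.5 12. ] n 28.0 12.0 q [  14.   32.  -39.   80.   21.   75. -114.]
t 3.8 delta [-16.7 -28.7  10.3] [ 0.  -0.5 15.1] n 35.0 15.0 q [  14.   32.  -39.   80.   21.   75. -114.]
[ 0.12890148 -2.82312033 11.29081455] 0.2720152602247263
```

{"op": "step_arm", "data": {
  "deltas": "-5 -6.5 1 0 0 3 0;-8.5 -11.5 2 0 0 6 0;-11.5 -17 4 0 0 9 0;-14 -22.5 6 0 0 12 0;-16.5 -28 7.5 0 0 15 0"
}}

```text
time_s: 4.3
eef_pos: [0.6517, 0.1391, 0.2806]
ee_rot: [-180.0, -0.3, -12.4]
force: [-0.7, -1.0, 8.5]
width: 0.269
gripper_force: 12.0
```

{"op": "step_arm", "data": {
  "deltas": "0 0 0 0 0 0 0;0 0 0 0 0 0 0"
}}

```text
time_s: 4.5
eef_pos: [0.6509, 0.1404, 0.28]
ee_rot: [-179.9, -0.2, -12.2]
force: [-2.7, 0.5, 8.5]
width: 0.271
gripper_force: 12.0
```

```bash
python3 - <<'E'
from h import *
go([.6531,.1391,.2785],[180,0,-12.6]);s=ctrl.state();print(s["force"],s["width"],s["moment"])
f=ctrl.grab_frame("wrist");W=f["frame"][:,:,::-1]
g=ctrl.grab_frame("scene");G=g["frame"][:,:,::-1]
cv2.imwrite("pics/c2.png",np.hstack([cv2.resize(W[60:260,180:380],(400,400),interpolation=2),cv2.resize(G[210:360,210:360],(400,400),interpolation=2)]))
print(knob(f),knob(g));np.savez("w2.npz",**{k:f[k] for k in f})
E
```

```text
t 4.5 delta [2.4 0.8 1.5] [-0.1 -0.2  0.4] n 3.0 0.0 q [  10.   30.  -37.   83.   18.   73. -130.]
[-2.72097853  0.54756074  8.5465417 ] 0.27068190093887046 [ 0.14399401  0.51660819 -0.08829718]
[(array([281.7, 270.3]), array([ 256,  252,   53,   33, 1440], dtype=int32))] []
```

View pics/c2.png

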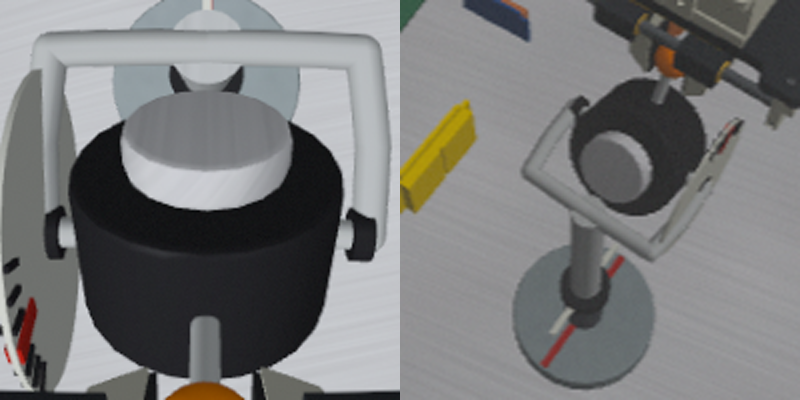

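```bash
python3 - <<'E'
from h import *
f=np.load("w2.npz")
def wp(X):
    c=f["R"]@X+f["t"];r=np.hypot(c[0],c[1]);th=np.arctan2(r,c[2]);return np.array([f["cx"],f["cy"]])+c[:2]/r*th*f["fx"]
base=np.array([.7497,.1175,0])
for Y in (-12.6,):
  for s in(0,5):
    for t in (20,25,30,35,40):
      Rz=Ro.from_euler('z',Y+s,degrees=True);Rt=Ro.from_euler('y',-t,degrees=True)
      H=lambda v:wp(base+Rz.apply(np.array([-.06,0,.23])+Rt.apply(v)))
      print(s,t,"back",H([.04,0,0]).round(1),"stemroot",H([0,0,.042]).round(1),"knob",H([0,0,.078]).round(1),"axL",H([0,.058,0]).round(1),"axR",H([0,-.058,0]).round(1))
  print("tool->", wp(base+np.array([0,0,.022])))
E
```

```text
0 20 back [285.4 112.6] stemroot [285.1 209.4] knob [285.4 256.2] axL [197.3 171.3] axR [371.9 172.6]
0 25 back [285.5 114.8] stemroot [285.  214.6] knob [285.2 266. ] axL [197.3 171.3] axR [371.9 172.6]
0 30 back [285.5 117.5] stemroot [284.9 219.3] knob [285.  274.2] axL [197.3 171.3] axR [371.9 172.6]
0 35 back [285.5 120.8] stemroot [284.8 223.4] knob [284.8 280.9] axL [197.3 171.3] axR [371.9 172.6]
0 40 back [285.5 124.7] stemroot [284.8 226.9] knob [284.7 286.1] axL [197.3 171.3] axR [371.9 172.6]
5 20 back [288.7 112.5] stemroot [297. 209.] knob [302.  255.6] axL [205.5 178.4] axR [379.5 165. ]
5 25 back [289.  114.7] stemroot [297.4 214.2] knob [302.4 265.4] axL [205.5 178.4] axR [379.5 165. ]
5 30 back [289.4 117.4] stemroot [297.6 218.8] knob [302.8 273.6] axL [205.5 178.4] axR [379.5 165. ]
5 35 back [289.7 120.7] stemroot [297.8 222.9] knob [303.  280.2] axL [205.5 178.4] axR [379.5 165. ]
5 40 back [290.1 124.5] stemroot [298.  226.5] knob [303.1 285.4] axL [205.5 178.4] axR [379.5 165. ]
tool-> [283.9595299   97.48238173]
```

{"op": "step_arm", "data": {
  "deltas": "0 0 -1 0 0 0 0.35;0 0 -1 0 0 0 0.55;0 0 -1 0 0 0 0.55;0 0 -30 0 0 0 0.55;0 0 -70 0 0 0 0.55"
}}

```text
time_s: 5.1
eef_pos: [0.6487, 0.1382, 0.3448]
ee_rot: [179.8, 0.3, -12.3]
force: [1.1, -0.3, 0.4]
width: 0.548
gripper_force: 0.0
```

{"op": "step_arm", "data": {
  "deltas": "-30 40 0 0 0 0 0.4;-60 80 0 0 0 0 0.4;-90 120 0 0 0 0 0.4;-115 160 0 0 0 0 0.4;-140 195 0 0 0 0 0.4"
}}

```text
time_s: 5.6
eef_pos: [0.47, -0.0234, 0.3469]
ee_rot: [180.0, 0.0, -12.3]
force: [0.3, -0.7, 0.2]
width: 0.399
gripper_force: 0.0
```

```bash
python3 - <<'E'
from h import *
S=ctrl.grab_frame("scene");T=ctrl.grab_frame("top")
print(knob(S),knob(T))
X=tri([S,T],[knob(S)[0][0],knob(T)[0][0]]);print(X)
G=S["frame"][:,:,::-1];W=T["frame"][:,:,::-1]
cv2.imwrite("pics/c3.png",np.hstack([cv2.resize(W[100:220,190:310],(400,400),interpolation=2),cv2.resize(G[220:360,220:360],(400,400),interpolation=2)]))
d=X[0][:2]-np.array([.7497,.1175]);print(np.hypot(*d),np.degrees(np.arctan2(-d[1],-d[0])))
for s in(0,):
  for t in(20,30,40):
    K=np.array([.7497,.1175,0])+Ro.from_euler('z',-12.6,degrees=True).apply([-.06-.078*np.sin(np.radians(t)),0,.23+.078*np.cos(np.radians(t))]);print(t,proj(S,K),proj(T,K))
go([.553,-.199,.2],[180,0,173.7])
E
```

```text
[(array([314.3, 230.2]), array([309, 225,  11,  12,  86], dtype=int32))] [(array([228.8, 165.1]), array([223, 159,  13,  13, 128], dtype=int32))]
(array([0.65090909, 0.1413924 , 0.29971345]), [array([-0.7, -0. ]), array([-0.6,  0.2])])
0.10163902671931233 -13.595816442592831
20 [308.43830145 234.52309209] [230.71901132 157.44397537]
30 [311.90905727 231.32959927] [229.61095386 164.46937085]
40 [314.824607   229.28128884] [228.82440498 171.12207397]
t 5.7 delta [120.9 148.7 147.4] [ 1.000e-01 -4.000e-01  1.736e+02] n 242.0 174.0 q [  35.    4.  -37.  104.    3.   73. -105.]
```

View pics/c3.png

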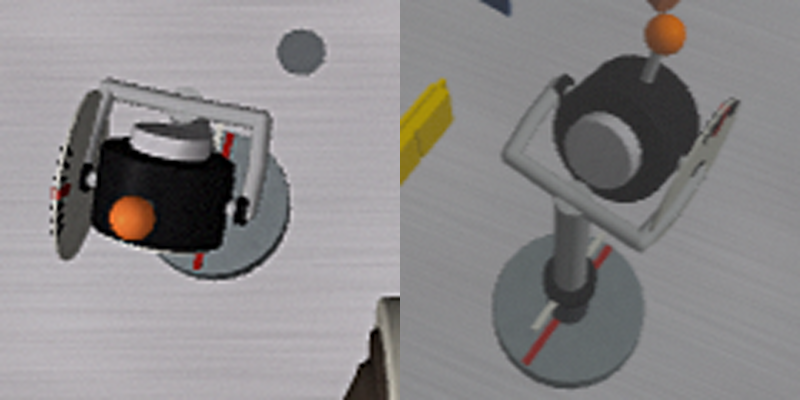

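{"op": "step_arm", "data": {
  "deltas": "25 30 30 0 0 -8 0.4;50 60 60 0 0 -16 0.4;75 90 90 0 0 -24 0.4;100 120 120 0 0 -32 0.4;121 149 147 0 0 -40 0.4"
}}

```text
time_s: 6.2
eef_pos: [0.5595, -0.1939, 0.1984]
ee_rot: [-180.0, -0.0, 28.1]
force: [-0.5, 0.4, 0.9]
width: 0.396
gripper_force: 0.0
```

{"op": "step_arm", "data": {
  "deltas": "0 0 0 0 0 -8 0.4;0 0 0 0 0 -16 0.4;0 0 0 0 0 -24 0.4;0 0 0 0 0 -32 0.4;0 0 0 0 0 -40 0.4"
}}

```text
time_s: 6.7
eef_pos: [0.5589, -0.1924, 0.1998]
ee_rot: [-180.0, -0.0, 68.1]
force: [0.2, 0.0, -0.1]
width: 0.4
gripper_force: 0.0
```

{"op": "step_arm", "data": {
  "deltas": "0 0 0 0 0 -8 0.4;0 0 0 0 0 -16 0.4;0 0 0 0 0 -24 0.4;0 0 0 0 0 -32 0.4;0 0 0 0 0 -40 0.4"
}}

```text
time_s: 7.2
eef_pos: [0.5589, -0.1925, 0.2]
ee_rot: [180.0, -0.0, 108.1]
force: [-0.2, -0.4, 0.6]
width: 0.399
gripper_force: 0.0
```

{"op": "step_arm", "data": {
  "deltas": "0 0 0 0 0 -8 0.4;0 0 0 0 0 -16 0.4;0 0 0 0 0 -24 0.4;0 0 0 0 0 -32 0.4;0 0 0 0 0 -40 0.4"
}}

```text
time_s: 7.7
eef_pos: [0.5589, -0.1925, 0.2]
ee_rot: [180.0, 0.0, 148.0]
force: [0.0, 0.8, 0.3]
width: 0.402
gripper_force: 0.0
```

{"op": "step_arm", "data": {
  "deltas": "0 0 0 0 0 -8 0.4;0 0 0 0 0 -16 0.4;0 0 0 0 0 -24 0.4;0 0 0 0 0 -26 0.4;0 0 0 0 0 -26 0.4"
}}

```text
time_s: 8.2
eef_pos: [0.5588, -0.1926, 0.1998]
ee_rot: [179.9, 0.0, 173.7]
force: [-0.2, -0.2, -0.5]
width: 0.4
gripper_force: 0.0
```

```bash
python3 - <<'E'
from h import *
go([.553,-.199,.2],[180,0,173.7])
f=ctrl.grab_frame("wrist");cv2.imwrite("pics/w4.png",f["frame"][:,:,::-1]);np.savez("w4.npz",**f)
E
```

```text
t 8.2 delta [ 5.1 -7.  -0.2] [0.1 0.  0. ] n 9.0 0.0 q [ 63.  39. -66.  98.  38.  69.  70.]
```

View pics/w4.png

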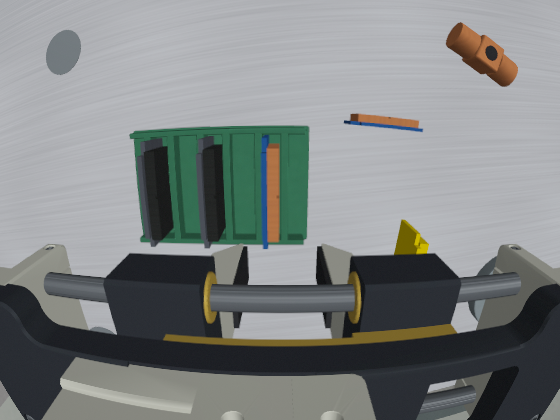

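Wrist view: blue plate edge (263,138)-(265,247), lining (268..280, 145..242), fingers centred near column 282, old pads to the left at 207 and 152.

```bash
python3 - <<'E'
from h import *
f=np.load("w4.npz");s=ctrl.state();R=Ro.from_euler('xyz',s["ee_rot"],degrees=True)
for p,z in(((263,138),.058),((265,247),.058),((268,145),.062),((268,242),.062),((279.5,145),.062),((280,242),.062),((132,133),.028),((309,127),.028),((304,243),.028),((140,241),.028)):
    X=wray(f,p,z);print(p,X.round(4),(R.inv().apply(X-s["eef_pos"])*1e3).round(1))
E
```

```text
(263, 138) [ 0.5022 -0.2028  0.058 ] [ 55.1 -16.6 141.9]
(265, 247) [ 0.6092 -0.2142  0.058 ] [-52.6 -16.1 141.9]
(268, 145) [ 0.5088 -0.1988  0.062 ] [ 48.9 -11.9 137.9]
(268, 242) [ 0.6026 -0.2101  0.062 ] [-45.5 -12.8 137.9]
(279.5, 145) [ 0.51   -0.1884  0.062 ] [ 48.9  -1.4 137.9]
(280, 242) [ 0.6039 -0.1984  0.062 ] [-45.5  -1.  137.9]
(132, 133) [ 0.4776 -0.3455  0.028 ] [  63.8 -161.2  171.7]
(309, 127) [ 0.4979 -0.1574  0.028 ] [ 64.4  28.  171.9]
(304, 243) [ 0.6218 -0.174   0.028 ] [-60.7  25.1 171.9]
(140, 241) [ 0.6011 -0.3632  0.028 ] [ -60.9 -165.2  171.7]
```

{"op": "step_arm", "data": {
  "deltas": "3 -8.5 40 0 0 0 0.4;3 -8.5 80 0 0 0 0.4;3 -8.5 115 0 0 0 0.4;3 -8.5 145 0 0 0 0.4;3 -8.5 166 0 0 0 0.4"
}}

```text
time_s: 8.75
eef_pos: [0.5537, -0.2007, 0.0319]
ee_rot: [180.0, -0.1, 173.7]
force: [0.1, 0.1, 0.0]
width: 0.396
gripper_force: 0.0
```

{"op": "step_arm", "data": {
  "deltas": "0 0 0 0 0 0 0.4;0 0 0 0 0 0 0;0 0 0 0 0 0 0;0 0 0 0 0 0 0;0 0 0 0 0 0 0",
  "newtons": 45
}}

```text
time_s: 9.25
eef_pos: [0.5557, -0.2018, 0.0359]
ee_rot: [-179.9, 0.2, 173.7]
force: [0.3, -1.1, 6.3]
width: 0.174
gripper_force: 45.0
```

{"op": "step_arm", "data": {
  "deltas": "0 0 -15 0 0 0 0;0 0 -35 0 0 0 0;0 0 -65 0 0 0 0;0 0 -100 0 0 0 0;0 0 -140 0 0 0 0"
}}

```text
time_s: 9.75
eef_pos: [0.5531, -0.1998, 0.176]
ee_rot: [179.9, -0.1, 173.8]
force: [0.5, -0.7, -4.1]
width: 0.169
gripper_force: 45.0
```

```bash
python3 - <<'E'
from h import *
s=ctrl.state();print(s["width"],s["gripper_force"],s["force"],s["moment"])
H=np.array([.690,.131,.23]);Y=np.radians(-12.6);t=np.radians(30)
ax=np.array([np.cos(t)*np.cos(Y),np.cos(t)*np.sin(Y),np.sin(t)]) # head +x
az=np.array([-np.sin(t)*np.cos(Y),-np.sin(t)*np.sin(Y),np.cos(t)])
mid=H-.185*ax
# grasp point above pad origin: tcp z .0355 at grasp +.019-.008
off=.0355+.019-.008-.030
tcp=mid+az*(off-.019)
tz=-az;ty=ax;tx=np.cross(ty,tz);G=Ro.from_matrix(np.c_[tx,ty,tz]);e=G.as_euler('xyz',degrees=True)
print(mid,tcp,e)
pre=tcp-.06*ax+.06*az
print("pre",pre);go(pre,[180,0,77.4]);go(pre,e);go(tcp,e)
E
```

```text
0.16907766590817147 44.97661471366882 [ 0.50822453 -0.69464884 -4.06848601] [ 0.05889965 -0.16519822  0.0589815 ]
[0.53364379 0.16594975 0.1375    ] [0.53486369 0.16567707 0.13533494] [150.    0.   77.4]
pre [0.45487606 0.18355643 0.15729646]
t 9.75 delta [139.  370.5  19.3] [-0.1 -0.1 96.4] n 396.0 96.0 q [ 63.  40. -65. 100.  39.  67.  70.]
t 9.75 delta [139.  370.5  19.3] [-22.6 -25.3  93.9] n 396.0 100.0 q [ 63.  40. -65. 100.  39.  67.  70.]
t 9.75 delta [ 57.5 361.4  41.1] [-22.6 -25.3  93.9] n 368.0 100.0 q [ 63.  40. -65. 100.  39.  67.  70.]
```

{"op": "step_arm", "data": {
  "deltas": "20 0 -30 0 0 6 0;40 20 -64 0 0 13 0;65 50 -64 0 0 20 0;90 85 -64 0 0 27 0;115 120 -64 0 0 34 0"
}}

```text
time_s: 10.25
eef_pos: [0.4514, -0.0668, 0.2389]
ee_rot: [-179.9, -0.0, 139.5]
force: [0.8, 0.9, -2.5]
width: 0.174
gripper_force: 45.0
```

```bash
python3 -c "
from h import *
go([.455,.184,.24],[180,0,77.4])"
```

```text
t 10.25 delta [160.2 193.   -1.3] [-0.1  0.  62.1] n 251.0 62.0 q [ 67.  18. -72. 114.  19.  62.  36.]
```

{"op": "step_arm", "data": {
  "deltas": "18 20 0 0 0 7 0;38 43 0 0 0 14 0;58 68 0 0 0 21 0;78 93 0 0 0 28 0;98 118 0 0 0 35 0"
}}

```text
time_s: 10.75
eef_pos: [0.4533, 0.0864, 0.239]
ee_rot: [-180.0, 0.1, 104.5]
force: [-0.1, 0.1, -4.5]
width: 0.171
gripper_force: 45.0
```

```bash
python3 -c "
from h import *
go([.455,.184,.24],[180,0,77.4])"
```

```text
t 10.75 delta [94.1 26.2 -1.1] [-0.   0.1 27.1] n 98.0 27.0 q [ 42.  15. -64. 113.  16.  61. -14.]
```

{"op": "step_arm", "data": {
  "deltas": "25 7 -1 0 0 7 0;50 14 -1 0 0 14 0;75 20 -1 0 0 21 0;94 26 -1 0 0 27 0;94 26 -1 0 0 27 0"
}}

```text
time_s: 11.25
eef_pos: [0.454, 0.1865, 0.2405]
ee_rot: [-180.0, -0.1, 78.0]
force: [-0.1, 0.8, -4.3]
width: 0.167
gripper_force: 45.0
```

```bash
python3 -c "
from h import *
go([.455,.184,.19],[150,0,77.4])
go([.535,.1657,.1353],[150,0,77.4])"
```

```text
t 11.25 delta [-2.3  1.5 50.5] [-30.   -0.3   0.6] n 51.0 30.0 q [ 24.  18. -58. 110.  17.  62. -53.]
t 11.25 delta [ -3.7  83.5 105.2] [-30.   -0.3   0.6] n 134.0 30.0 q [ 24.  18. -58. 110.  17.  62. -53.]
```

{"op": "step_arm", "data": {
  "deltas": "-2 1 15 -7 0 0 0;-2 1 30 -15 0 0 0;-2 1 45 -23 0 0 0;-2 1 50 -30 0 0 0;-2 1 50 -30 0 0 0"
}}

```text
time_s: 11.75
eef_pos: [0.4543, 0.1786, 0.1887]
ee_rot: [149.8, 0.2, 77.9]
force: [0.4, -0.1, -3.6]
width: 0.17
gripper_force: 45.0
```

```bash
python3 -c "
from h import *
go([.535,.1657,.1353],[150,0,77.4])"
```

```text
t 11.75 delta [ 4.5 43.8 87.2] [ 0.2 -0.1  0.5] n 98.0 1.0 q [  7.   8. -52. 133.  55.  38. -99.]
```

{"op": "step_arm", "data": {
  "deltas": "2 8 20 0 0 0 0;4 18 40 0 0 0 0;4 28 60 0 0 0 0;4 38 78 0 0 0 0;4 43 87 0 0 0 0"
}}

```text
time_s: 12.25
eef_pos: [0.5366, 0.165, 0.1348]
ee_rot: [150.0, 0.1, 77.7]
force: [-1.3, 0.3, -3.9]
width: 0.17
gripper_force: 45.0
```

{"op": "step_arm", "data": {
  "deltas": "0 0 0 0 0 0 0;0 0 0 0 0 0 0;0 0 0 0 0 0 0"
}}

```text
time_s: 12.55
eef_pos: [0.5357, 0.167, 0.136]
ee_rot: [150.0, -0.0, 77.8]
force: [-0.2, 0.4, -3.8]
width: 0.172
gripper_force: 45.0
```

```bash
python3 - <<'E'
from h import *
go([.535,.1657,.1353],[150,0,77.4]);s=ctrl.state();print(s["joint_velocities"].round(2),s["gripper_force"])
S=ctrl.grab_frame("scene");T=ctrl.grab_frame("top");print(knob(S),knob(T))
cv2.imwrite("pics/c5.png",np.hstack([cv2.resize(T["frame"][100:250,170:320,::-1],(400,400),interpolation=2),cv2.resize(S["frame"][160:360,220:420,::-1],(400,400),interpolation=2)]))
E
```

```text
t 12.55 delta [-1.4 -0.7  0.4] [ 0.  -0.2  0.3] n 2.0 0.0 q [   5.   21.  -44.  127.   73.   38. -107.]
[-0.13 -0.09  0.29 -0.03  0.4   0.02 -0.2 ] 44.976768493652344
[(array([314.1, 230.5]), array([309, 225,  11,  13, 107], dtype=int32))] [(array([228.8, 165.1]), array([223, 159,  13,  13, 134], dtype=int32))]
```

View pics/c5.png

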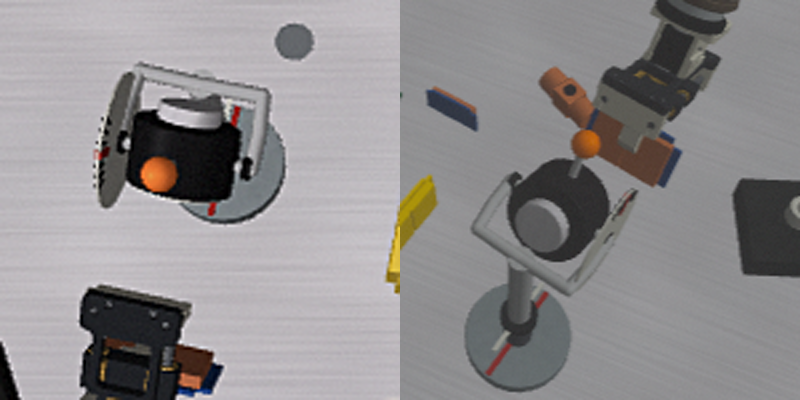

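The picture shows the pad held centrally in the gripper, copper side to the lamp, near (635,150) in the right half. The lamp knob has not moved, at (314,230) in the scene image and (229,165) in the top image. I'm handing in.

```bash
python3 -c "
from cell import ctrl
print(ctrl.close_job())"
```

```text
the job is handed in; nothing more can be done
None
```

I handed the job in at about 12.7 s, with the lamp measured at about 0° swivel and 30° tilt and the new pad held still in the beam about 16 cm from the lamp face, lining towards the lamp; no verdict came back.

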